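# Berth the toy tug in the third gap of its rack

### The arm

A 6-joint arm with a two-finger parallel gripper is mounted at the origin on the work surface. World frame = base frame: x ahead of the robot, y to its left, z up, the work surface at z = 0. Lengths are in m, angles in degrees, forces in N, time in s.
With the tool pointing down it reaches from about 0.375 to 0.9 m from the base axis. Payload 3.1 kg.
Tool frame: the origin (TCP) lies on the centre line of the jaws, within the pads' length; the fingertips stand 25 mm ahead of it and the grasp point (between the pads) lies 6 mm ahead of it; z points along the fingers, y is the line along which they close (so a half turn about z gives the same grasp; the last joint's range is limited). The gripper opens to 87 mm and grips with 3 to 60 N. Pads are 19 mm wide; open, the fingers measure 117 mm over their backs; the gripper's body (75 mm by 190 mm) begins 51 mm behind the grasp point.
Start: joints at [-75.315, 30.224, 82.088, -0, 67.689, -10.227], TCP at [0.263, -0.567, 0.248] pointing down, gripper open.
Joint ranges: [-176.69, 176.69], [-43.24, 126.21], [12.49, 139.97], [-82, 262], [0, 151.66], [-163.58, 163.58]. Speed limits (degrees/s): [159.86, 159.86, 180, 180, 180, 180].

### API

Orientations are given as a 3x3 rotation matrix whose columns are the frame's x, y, z axes.
In Python, from rig import * gives the robot as it stands.
- The arm moves only by the tool step_arm, never from a script. Its argument "steps" is a list of rows, each a list of 7 numbers: the shift along the tool's x, y, z normalised to -1 to 1, where 1 is 0.3 m, then the turn, a rotation vector about the tool's x, y, z normalised to -1 to 1, where 1 is 45 degrees, then the gripper's target within -1 to 1 (shut at 1, half-way at 0, fully open at -1). A call has 1 to 8 rows; each row is the pose to reach, as a shift and turn from the pose commanded when the call began, along the tool's axes at that moment; what a row does not reach only later rows make up. A row lasts 1/12 s, in which the tool goes at most 41.7 mm and 7.16 degrees, less where a joint would pass 70% of its speed; a pose out of reach is approached as far as the arm can. A call with a number of a shift or a turn outside -1 to 1 is refused whole. A call with a gripper value outside its range is refused whole. The fingers move at their own pace and stop on an object; the grip force is fixed at half the most. Time passes only in rows, so rows that repeat a pose let the fingers close. It gives the time, the measured TCP pose, the force, the opening and the grip force at its end, in the units of the state.
- read_state(): the state, without advancing time (a new reading comes with each control period).
- capture(name): name is "scene" or "side" or "wrist"; returns a dict with "image" (384x512x3 uint8, red, green, blue), "vertical_fov" (degrees; the focal length in pixels is half the picture's height over the tangent of half this angle, whatever the lens; pixels are square), "cx", "cy" (the principal point, pixels), "world_from_camera" (4x4, takes a point from camera to world coordinates); the wrist camera has in their place "T_tool_cam" (4x4, takes a point from camera to tool coordinates, whose origin is the TCP and whose axes are the flange's). Camera axes: x right, y down, z forward; pixel columns grow to the right and rows downward; lengths in m; the calibration is good to about 2 mm. A picture is of the moment at which its call begins: read the wrist's pose just before it. There is no depth.
- hand_in(): hands the job in; it is judged then, once.
The state is a dict: "time_s": time; "joint_positions": joint angles; "qvel": joint speeds; "tau": joint torques, N m; "position": TCP position; "tcp_rot": TCP orientation; "force": force on the tool from outside, world axes, zero at the start; "moment": the same for the moment, N m; "opening": opening from 0.0 (shut) to 1.0 (fully open); "grasp_force": force on a finger pad.
Only numpy, scipy, OpenCV 4.12 (cv2) and the standard library are available. Lean on these libraries where they do the work, as an engineer would, in place of code of your own. Each camera call takes 0.05 s, during which the arm holds its last target. There are 200 camera calls.

### The job

Count the berths of the toy-boat rack by touch: starting at the end with the red post, run one fingertip lightly along the top of the springy rail, over the first gap, across the ridge to the second gap and across the next ridge to the third, and do not run on to the fourth. Then push the toy tug along the bench, bow first, into that third gap until its bow meets the back wall. Nothing is to be gripped or lifted: push the tug gently so that it stays flat on the bench, leave the mug, cube and star alone, and finish with the hand clear.

Things in the scene. Friction and masses are not known exactly. Their poses are not given: they have to be found in the camera images.
- rack: wooden toy-boat rack fixed to the bench, open above and towards its -x (robot side). Five dividers (8 mm thick, 34 mm high, x = -36 to +24 mm) make four gaps 48 mm wide, 60 mm deep, the bench as floor; back wall 50 mm high, inner face at x = +24 mm; 232 mm wide along y. The sprung counting rail runs above the wall. Origin: centre of the underside; x points from the mouths to the wall, z up.
- gap_a (a point): foot of the back wall in the middle of a gap (gaps run a, b, c, d from the rack's +y end to its -y end, 56 mm apart); its axes are the rack's. The gap's mouth lies 60 mm towards the rack's -x.
- gap_b (a point): foot of the back wall in the middle of a gap (gaps run a, b, c, d from the rack's +y end to its -y end, 56 mm apart); its axes are the rack's. The gap's mouth lies 60 mm towards the rack's -x.
- gap_c (a point): foot of the back wall in the middle of a gap (gaps run a, b, c, d from the rack's +y end to its -y end, 56 mm apart); its axes are the rack's. The gap's mouth lies 60 mm towards the rack's -x.
- gap_d (a point): foot of the back wall in the middle of a gap (gaps run a, b, c, d from the rack's +y end to its -y end, 56 mm apart); its axes are the rack's. The gap's mouth lies 60 mm towards the rack's -x.
- rail_a: quarter of the counting rail over gap_a: yellow flat top 56 mm along the rack's y, 20 mm along x. Origin: middle of the section (rack x = +30 mm), 5 mm below its top face; top 75 mm above the bench when not pressed. The whole rail is one bar on soft springs: it sinks straight down up to 12 mm, from about 1 N at first to about 5 N at the bottom.
- rail_b: quarter of the counting rail over gap_b: white flat top 56 mm along the rack's y, 20 mm along x. Origin: middle of the section (rack x = +30 mm), 5 mm below its top face; top 75 mm above the bench when not pressed. The whole rail is one bar on soft springs: it sinks straight down up to 12 mm, from about 1 N at first to about 5 N at the bottom.
- rail_c: quarter of the counting rail over gap_c: yellow flat top 56 mm along the rack's y, 20 mm along x. Origin: middle of the section (rack x = +30 mm), 5 mm below its top face; top 75 mm above the bench when not pressed. The whole rail is one bar on soft springs: it sinks straight down up to 12 mm, from about 1 N at first to about 5 N at the bottom.
- rail_d: quarter of the counting rail over gap_d: white flat top 56 mm along the rack's y, 20 mm along x. Origin: middle of the section (rack x = +30 mm), 5 mm below its top face; top 75 mm above the bench when not pressed. The whole rail is one bar on soft springs: it sinks straight down up to 12 mm, from about 1 N at first to about 5 N at the bottom.
- ridge_ab: black ridge on the rail above the divider between gap_a and gap_b: a low bump standing 1.5 mm above the rail top, a gentle roof shape about 8 mm wide along the rack's y; origin on the rail's centre line, level with the rail's top face.
- ridge_bc: black ridge on the rail above the divider between gap_b and gap_c: a low bump standing 1.5 mm above the rail top, a gentle roof shape about 8 mm wide along the rack's y; origin on the rail's centre line, level with the rail's top face.
- ridge_cd: black ridge on the rail above the divider between gap_c and gap_d: a low bump standing 1.5 mm above the rail top, a gentle roof shape about 8 mm wide along the rack's y; origin on the rail's centre line, level with the rail's top face.
- red_post: red round-topped post, 22 mm in diameter, 81 mm high, fixed to the bench beside one end of the rack (16 mm off its end): the counting starts at this end, which may be the +y or the -y end. Origin: centre of its foot.
- blue_post: blue post, otherwise the same, at the other end of the rack. Origin: centre of its foot.
- boat: loose wooden toy tug, about 120 g: flat-bottomed blue hull 84 mm long, 40 wide, 28 high, square stern (face at x = -42 mm), sides straight up to x = +22, half-round bow (radius 20, tip at x = +42). Wooden cabin up to 44 mm, red funnel up to 58 mm. Origin: centre of the underside; x points to the bow, z up. It starts in front of the rack, bow roughly towards it.
- bow (a point): tip of the tug's bow at the bench, 42 mm ahead of the tug's origin; its axes are the tug's. With the bow at the back wall the stern stands about 24 mm out of the gap
- mug: white ceramic mug with crayons, 76 mm in diameter, 90 mm high (crayons to about 115 mm); bystander. Origin: centre of its underside.
- cube: green cube, 45 mm; bystander. Origin: centre of its underside.
- star: flat pink silicone star, about 80 mm across, 14 mm thick; bystander. Origin: centre of its underside.
Not all that is in view belongs to the job. Of the things like the boat, leave any that is pink, turquoise or yellow; of the rest the larger one is meant.

How it is judged (in metres and radians):
On the way, in this order (a step that is already met when the one before it is completed fails the run):
1. a fingertip touches the rail over the first gap from the red post (((y of red_post in the frame of rack above 0 m and contact force between the fingers and rail_a above 0.2 N) or (not (y of red_post in the frame of rack above 0 m) and contact force between the fingers and rail_d above 0.2 N))), for 0.02 s.
2. it rides over the ridge between the first and second gaps (((y of red_post in the frame of rack above 0 m and contact force between the fingers and ridge_ab above 0.2 N) or (not (y of red_post in the frame of rack above 0 m) and contact force between the fingers and ridge_cd above 0.2 N))), for 0.02 s.
3. it touches the rail over the second gap (((y of red_post in the frame of rack above 0 m and contact force between the fingers and rail_b above 0.2 N) or (not (y of red_post in the frame of rack above 0 m) and contact force between the fingers and rail_c above 0.2 N))), for 0.02 s.
4. it rides over the ridge between the second and third gaps (contact force between the fingers and ridge_bc above 0.2 N), for 0.02 s.
5. it touches the rail over the third gap (((y of red_post in the frame of rack above 0 m and contact force between the fingers and rail_c above 0.2 N) or (not (y of red_post in the frame of rack above 0 m) and contact force between the fingers and rail_b above 0.2 N))), for 0.02 s.
6. the tug has been pushed bow first into the third gap, up to the back wall (((y of red_post in the frame of rack above 0 m and (x of bow in the frame of gap_c above -0.008 m and y of bow in the frame of gap_c between -0.012 and 0.012 m and angle between the x axis of boat and the x axis of rack, either way round below 0.2 rad and x of boat in the frame of rack below 0 m and height (world z) of boat below 0.006 m and angle between boat's own z axis and vertical below 0.1 rad)) or (not (y of red_post in the frame of rack above 0 m) and (x of bow in the frame of gap_b above -0.008 m and y of bow in the frame of gap_b between -0.012 and 0.012 m and angle between the x axis of boat and the x axis of rack, either way round below 0.2 rad and x of boat in the frame of rack below 0 m and height (world z) of boat below 0.006 m and angle between boat's own z axis and vertical below 0.1 rad)))), for 0.2 s.
At the end, for the whole second after the job is handed in: the tug stands at rest, flat on the bench, in the third gap counted from the red post, bow within 8 mm of the back wall and within 12 mm of the gap's middle line, its length along the gap within 0.2 rad (((y of red_post in the frame of rack above 0 m and (x of bow in the frame of gap_c above -0.008 m and y of bow in the frame of gap_c between -0.012 and 0.012 m and angle between the x axis of boat and the x axis of rack, either way round below 0.2 rad and x of boat in the frame of rack below 0 m and height (world z) of boat below 0.006 m and angle between boat's own z axis and vertical below 0.1 rad)) or (not (y of red_post in the frame of rack above 0 m) and (x of bow in the frame of gap_b above -0.008 m and y of bow in the frame of gap_b between -0.012 and 0.012 m and angle between the x axis of boat and the x axis of rack, either way round below 0.2 rad and x of boat in the frame of rack below 0 m and height (world z) of boat below 0.006 m and angle between boat's own z axis and vertical below 0.1 rad))) and linear speed of boat below 0.01 m/s); the robot touches nothing.
It fails at once if the fingers touch the rail over the fourth gap from the red post ((y of red_post in the frame of rack above 0 m and contact force between the fingers and rail_d above 0.2 N) or (not (y of red_post in the frame of rack above 0 m) and contact force between the fingers and rail_a above 0.2 N)).
It fails at once if the rail is pressed with more than 20 N (not lightly) (contact force between the fingers and rail_a above 20 N or contact force between the fingers and rail_b above 20 N or contact force between the fingers and rail_c above 20 N or contact force between the fingers and rail_d above 20 N or contact force between the fingers and ridge_ab above 20 N or contact force between the fingers and ridge_bc above 20 N or contact force between the fingers and ridge_cd above 20 N).
It fails at once if the tug is lifted or tipped (height (world z) of boat above 0.01 m or angle between boat's own z axis and vertical above 0.25 rad).
It fails at once if the tug is gripped or shoved with more than 30 N (contact force between the fingers and boat above 30 N).
It fails at once if the mug, the cube or the star is disturbed (distance of any of mug, cube, star from where it was at the start of the episode above 0.015 m).
It also fails if it takes over 72 s, if anything falls off the work surface, if the arm or the gripper's body presses on something with over 40 N, if the wrist force passes 120 N, or if a joint passes its speed limit or range.

## Working session

There is one attempt and no reset: what is moved stays moved. The work goes in short steps, Python scripts to look and compute and a tool call to move; the robot and the scene stay as the last step left them, time stands still between calls to the robot, and variables do not carry over. Pictures are saved under pics/ and viewed, at most 10 in all, crops included, and the job is handed in when it is done.

Besides the shell and the picture viewer there is one more tool, called after "Call:" in YAML: its name, and indented under it one key for each argument. step_arm: Moves the arm, as the interface text tells. Scaled input: -1 to 1 covers 0.3 m each way for a shift and 45 degrees each way for a turn. Its arguments: {"type":"object","properties":{"steps":{"type":"array"}},"required":["steps"]}

```bash
mkdir -p pics; python3 - <<'E'
from rig import *
import cv2,json,numpy as np
s=read_state();print(s["position"],np.round(s["tcp_rot"],3).tolist(),s["opening"],s["time_s"],s["force"])
d={}
for n in("scene","side"):
    c=capture(n);cv2.imwrite(f"pics/{n}0.png",c["image"][:,:,::-1])
    d[n]={k:np.array(v).tolist() for k,v in c.items() if k!="image"}
    print(n,d[n]["vertical_fov"],np.round(d[n]["world_from_camera"],3).tolist())
json.dump(d,open("cal.json","w"))
E
```

```text
[ 0.26311293 -0.56618088  0.24655624] [[0.907, 0.421, -0.001], [0.421, -0.907, 0.002], [0.0, -0.002, -1.0]] 0.998896096833114 0.0 [ 0.43191389 -0.03217688 -0.58111876]
scene 45.52930513399753 [[0.447, 0.736, -0.508, 1.112], [0.894, -0.375, 0.243, -0.276], [-0.011, -0.563, -0.826, 0.975], [0.0, 0.0, 0.0, 1.0]]
side 51.836169492385345 [[-0.947, -0.202, 0.251, 0.313], [-0.322, 0.589, -0.742, 0.661], [0.002, -0.783, -0.622, 0.648], [0.0, 0.0, 0.0, 1.0]]
```

View pics/scene0.png

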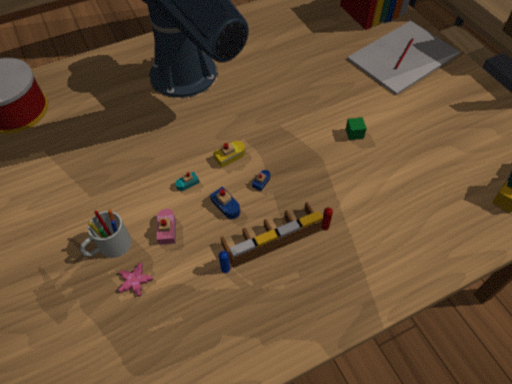

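View pics/side0.png

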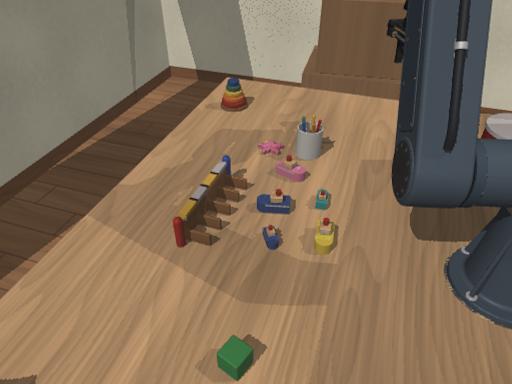

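The red post is at the rack's +y end, so the target is gap_c. The large blue tug is at scene pixel (225,203) and the small blue decoy at (261,180). I'll zoom in to measure positions.

```bash
python3 - <<'E'
import cv2
a=cv2.imread("pics/scene0.png")[140:280,165:345];a=cv2.resize(a,None,fx=4.4,fy=4.2,interpolation=cv2.INTER_CUBIC)
b=cv2.imread("pics/side0.png")[145:255,160:340];b=cv2.resize(b,None,fx=4.4,fy=4.4,interpolation=cv2.INTER_CUBIC)
cv2.imwrite("pics/a.png",a);cv2.imwrite("pics/b.png",b)
E
```

```text
(no output)
```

View pics/a.png

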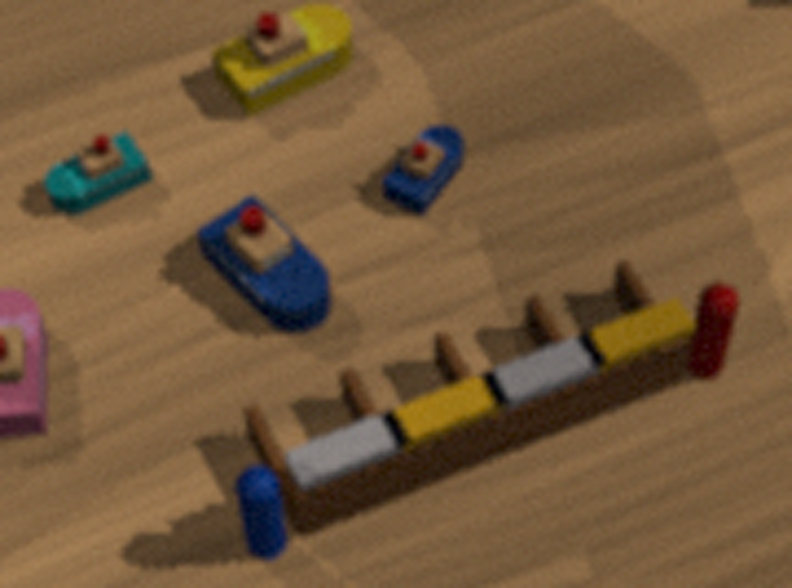

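View pics/b.png

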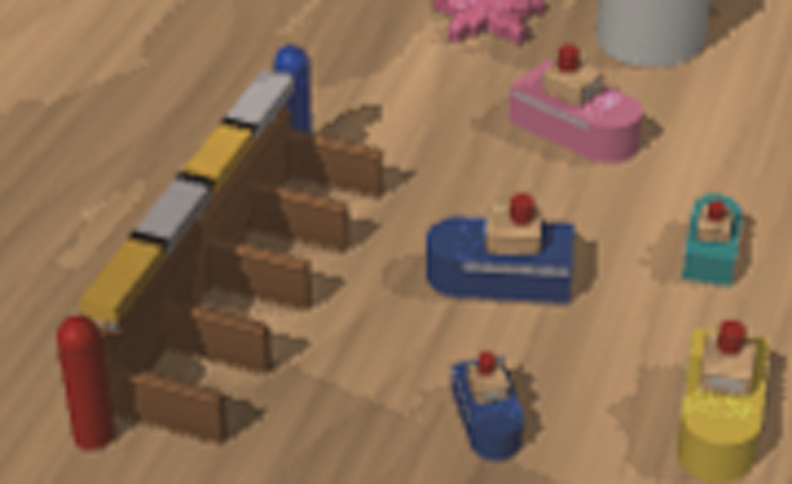

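```bash
cat >h.py <<'E'
import json,numpy as np
from scipy.optimize import least_squares
D=json.load(open("cal.json"))
def proj(n,P):
    d=D[n];T=np.linalg.inv(np.array(d["world_from_camera"]));f=192/np.tan(np.radians(d["vertical_fov"])/2)
    p=np.atleast_2d(P)@T[:3,:3].T+T[:3,3];return p[:,:2]/p[:,2:]*f+[d["cx"],d["cy"]]
A=lambda l:np.array(l)/[4.4,4.2]+[165,140]
B=lambda l:np.array(l)/4.4+[160,145]
def W(q,P):
    P=np.array(P,float);c,s=np.cos(q[2]),np.sin(q[2]);return np.c_[q[0]+c*P[:,0]-s*P[:,1],q[1]+s*P[:,0]+c*P[:,1],P[:,2]]
def fit(q0,obs):
    r=lambda q:np.concatenate([(proj(n,W(q,P))-uv).ravel() for n,P,uv in obs])
    s=least_squares(r,q0,loss="soft_l1");return s.x,r(s.x)
E
python3 - <<'E'
from h import *
m=1e-3
rail=np.array([[40,-112,75],[20,-112,75],[20,112,75],[40,112,75],[30,-56,75.],[30,0,75],[30,56,75]])*m
div=np.array([[-36,y,34] for y in(-112,-56,0,56,112)])*m
q,r=fit([.75,-.1,0],[("scene",np.r_[rail,div],A([(302,488),(288,460),(680,300),(697,328),(394,428),(493,388),(592,348),(253,410),(350,372),(445,338),(533,300),(625,265)])),
("side",np.r_[rail,div],B([(265,75),(295,80),(120,322),(85,308),(238,125),(198,180),(150,236),(382,158),(347,217),(310,276),(268,338),(222,408)]))])
print("rack",q,np.degrees(q[2]),np.round(r.reshape(-1,2),1).tolist())
g=W(q,np.array([[24,-28,0],[-36,-28,0]])*m);print("gap_c,mouth",g)
b=np.array([[-42,20,28],[-42,-20,28]])*m
for off in(0,):
  q,r=fit([.6,-.2,0],[("scene",b,A([(253,200),(200,238)])),("side",np.array([[-42,20,28],[-42,20,0]])*m,B([(575,228),(570,300)]))])
  print("boat",q,np.degrees(q[2]),np.round(r.reshape(-1,2),1).tolist())
from scipy.optimize import least_squares as L
for nm,pa,pb,z in(("funnel",(252,215),(522,205),.058),("smallfunnel",(420,152),(487,362),.04),):
  s=L(lambda p:np.r_[(proj("scene",p)-A([pa])).ravel(),(proj("side",p)-B([pb])).ravel()],[.6,-.2,z]);print(nm,s.x,s.cost)
E
```

```text
rack [ 0.64241743 -0.02070402 -0.02842285] -1.6285090902965207 [[-0.2, -2.1], [-0.6, -2.9], [-0.5, -1.7], [-0.2, -1.6], [0.3, -1.2], [0.5, -1.1], [0.0, -0.8], [-0.8, -2.1], [-0.9, -2.0], [-1.2, -2.6], [-0.3, -2.0], [-0.8, -1.9], [-1.2, -1.2], [-1.1, -0.9], [-2.2, -2.9], [-2.3, -1.8], [-0.7, -0.3], [-1.5, -0.3], [-1.3, 0.7], [-0.7, -1.5], [-0.8, -2.7], [-1.1, -2.9], [-1.1, -2.5], [-1.0, -2.7]]
gap_c,mouth [[ 0.665612   -0.04937477  0.        ]
 [ 0.60563624 -0.04766963  0.        ]]
boat [ 0.51573539 -0.07519749  0.46401887] 26.586322806417446 [[-2.0, -1.3], [-0.2, 0.3], [-0.9, 7.6], [-0.4, -0.1]]
funnel [ 0.50154444 -0.08376377  0.05394171] 0.03386390802353362
smallfunnel [0.48903839 0.02546387 0.03420399] 0.42491361110198855
```

Call:
step_arm:
  steps:
    - [0.76,-0.6,-0.13,0,0,0.59,1]
    - [0.76,-0.6,-0.13,0,0,0.59,1]
    - [0.76,-0.6,-0.13,0,0,0.59,1]
    - [0.76,-0.6,-0.13,0,0,0.59,1]
    - [0.76,-0.6,-0.13,0,0,0.59,1]
    - [0.76,-0.6,-0.13,0,0,0.59,1]
    - [0.76,-0.6,-0.13,0,0,0.59,1]
    - [0.76,-0.6,-0.13,0,0,0.59,1]

```text
time_s: 0.77
position: [0.3959, -0.3007, 0.287]
tcp_rot: [[1.0, -0.023, 0.001], [-0.023, -1.0, 0.004], [0.0, -0.004, -1.0]]
force: [-0.5, -0.1, 0.7]
opening: 0.476
grasp_force: 0.0
```

```bash
python3 - <<'E'
from rig import *
import numpy as np
s=read_state();print(s["position"],np.round(s["tcp_rot"],3).tolist(),s["opening"],s["time_s"])
c=capture("wrist");print({k:np.round(v,3).tolist() for k,v in c.items() if k!="image"})
E
```

```text
[ 0.39591065 -0.30072325  0.28701746] [[1.0, -0.023, 0.001], [-0.023, -1.0, 0.004], [0.0, -0.004, -1.0]] 0.47647764511676816 0.7667
{'vertical_fov': 71.184, 'cx': 255.884, 'cy': 187.274, 'T_tool_cam': [[-0.001, -0.956, -0.295, 0.082], [1.0, -0.001, 0.0, 0.0], [-0.0, -0.295, 0.956, -0.137], [0.0, 0.0, 0.0, 1.0]]}
```

Call:
step_arm:
  steps:
    - [0.56,-0.88,0,0,0,0,1]
    - [0.56,-0.88,0,0,0,0,1]
    - [0.56,-0.88,0,0,0,0,1]
    - [0.56,-0.88,0,0,0,0,1]
    - [0.56,-0.88,0,0,0,0,1]
    - [0.56,-0.88,0,0,0,0,1]
    - [0.56,-0.88,0,0,0,0,1]
    - [0.56,-0.88,0,0,0,0,1]

```text
time_s: 1.48
position: [0.5719, -0.0461, 0.2861]
tcp_rot: [[1.0, -0.027, 0.001], [-0.027, -1.0, 0.001], [0.001, -0.001, -1.0]]
force: [-0.9, -0.6, -0.6]
opening: 0.009
grasp_force: 0.0
```

```bash
cat >w.py <<'E'
from rig import *
import sys,cv2,json,numpy as np
s=read_state();c=capture("wrist");n=sys.argv[1]
T=np.eye(4);T[:3,:3]=s["tcp_rot"];T[:3,3]=s["position"]
json.dump(dict(vertical_fov=c["vertical_fov"],cx=c["cx"],cy=c["cy"],world_from_camera=(T@np.array(c["T_tool_cam"])).tolist()),open(n+".json","w"))
cv2.imwrite(f"pics/{n}.png",cv2.resize(c["image"][:,:,::-1],(800,600),interpolation=cv2.INTER_CUBIC))
print(s["position"],np.round(s["tcp_rot"],3).tolist(),s["force"],s["time_s"])
E
python3 w.py w1
```

```text
[ 0.57191337 -0.04610743  0.28606837] [[1.0, -0.027, 0.001], [-0.027, -1.0, 0.001], [0.001, -0.001, -1.0]] [-0.89627766 -0.55984667 -0.62805951] 1.4833
```

View pics/w1.png

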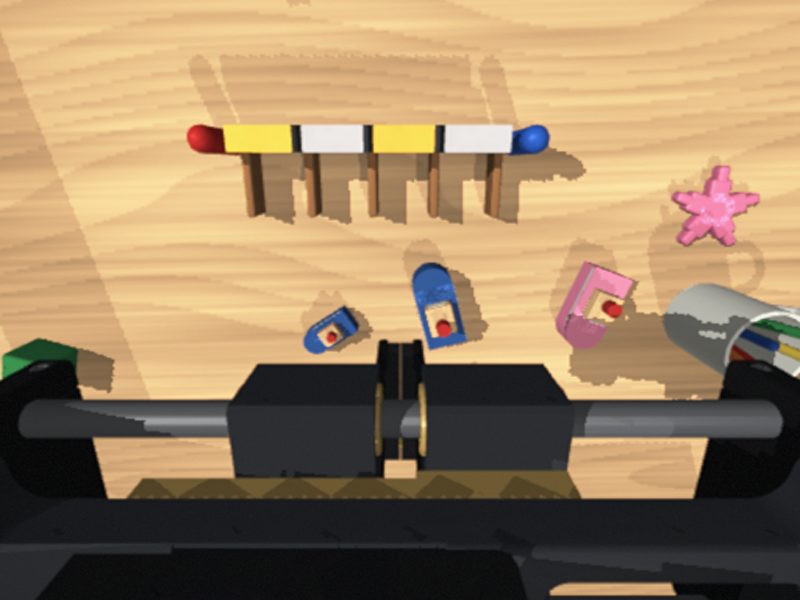

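The wrist view shows the rack's rail corners at (222,126), (225,153), (513,153) and (512,125). The tug's bow is at (429,264) and its stern corners at (428,348) and (466,344). The decoy at (332,330) is beside it.

```bash
python3 - <<'E'
from h import *
import h
h.D["w"]=json.load(open("w1.json"))
m=1e-3;S=lambda l:np.array(l)/1.5625
rail=np.array([[40,112,75],[20,112,75],[20,-112,75],[40,-112,75],[30,56,75.],[30,0,75],[30,-56,75]])*m
q,r=fit([.64,-.02,0],[("w",rail,S([(222,126),(225,153),(513,153),(512,125),(296,139),(369,139),(440,139)]))])
print("rack",q,np.degrees(q[2]),np.round(r.reshape(-1,2),1).tolist())
P=W(q,np.array([[24,-28,0],[-36,-28,0],[30,84,75],[30,80,75],[30,-28,75],[-102,-28,0]])*m);print("gap_c,mouth,rail a,80,rail c,final stern+42",P)
b=np.array([[42,0,28],[-42,20,28],[-42,-20,28],[22,20,28],[22,-20,28]])*m
q2,r=fit([.5,-.08,.2],[("w",b,S([(429,264),(428,348),(466,344),(414,280),(451,276)]))])
print("boat",q2,np.degrees(q2[2]),np.round(r.reshape(-1,2),1).tolist())
print("stern,bow",W(q2,np.array([[-42,0,0],[42,0,0]])*m))
d=q2[:2]-q[:2];c,s=np.cos(q[2]),np.sin(q[2]);print("boat in rack",c*d[0]+s*d[1],-s*d[0]+c*d[1],np.degrees(q2[2]-q[2]))
E
```

```text
rack [ 0.64297557 -0.02316597 -0.02599716] -1.489527624341495 [[0.6, -0.2], [0.8, -0.1], [-1.6, -0.4], [0.3, 0.1], [0.2, 0.2], [-0.7, 0.1], [-0.2, 0.0]]
gap_c,mouth,rail a,80,rail c,final stern+42 [[ 0.66623962 -0.05178037  0.        ]
 [ 0.6062599  -0.05022072  0.        ]
 [ 0.67514895  0.06002582  0.075     ]
 [ 0.67504497  0.05602717  0.075     ]
 [ 0.6722376  -0.05193634  0.075     ]
 [ 0.5402822  -0.0485051   0.        ]]
boat [ 0.51990315 -0.08254731  0.21046956] 12.059017351763112 [[-0.1, -0.2], [-0.3, -1.3], [-0.1, -4.2], [-0.4, 4.9], [1.5, 1.6]]
stern,bow [[ 0.47882997 -0.09132192  0.        ]
 [ 0.56097633 -0.07377271  0.        ]]
boat in rack -0.1214872596801794 -0.0625604483796577 13.548544976104607
```

Call:
step_arm:
  steps:
    - [0.333,-0.363,0.55,0,0,0,1]
    - [0.333,-0.363,0.55,0,0,0,1]
    - [0.333,-0.363,0.55,0,0,0,1]
    - [0.333,-0.363,0.55,0,0,0,1]
    - [0.333,-0.363,0.55,0,0,0,1]
    - [0.333,-0.363,0.55,0,0,0,1]
    - [0.333,-0.363,0.55,0,0,0,1]
    - [0.333,-0.363,0.55,0,0,0,1]

```text
time_s: 2.2
position: [0.6723, 0.0563, 0.1208]
tcp_rot: [[1.0, -0.029, -0.002], [-0.029, -1.0, -0.001], [-0.002, 0.001, -1.0]]
force: [0.4, 0.6, 1.0]
opening: 0.01
grasp_force: 0.0
```

Call:
step_arm:
  steps:
    - [0.01,-0.01,0.03,0,0,0,1]
    - [0.01,-0.01,0.05,0,0,0,1]
    - [0.01,-0.01,0.06,0,0,0,1]
    - [0.01,-0.01,0.07,0,0,0,1]
    - [0.01,-0.01,0.077,0,0,0,1]
    - [0.01,-0.01,0.083,0,0,0,1]
    - [0.01,-0.01,0.083,0,0,0,1]
    - [0.01,-0.01,0.083,0,0,0,1]

```text
time_s: 2.87
position: [0.6758, 0.0601, 0.0971]
tcp_rot: [[1.0, -0.029, 0.0], [-0.029, -1.0, -0.0], [0.0, 0.0, -1.0]]
force: [-0.4, -1.6, 2.2]
opening: 0.006
grasp_force: 1.0
```

Call:
step_arm:
  steps:
    - [0,0.02,0.007,0,0,0,1]
    - [0,0.043,0.007,0,0,0,1]
    - [0,0.067,0.007,0,0,0,1]
    - [0,0.09,0.007,0,0,0,1]
    - [0,0.113,0.007,0,0,0,1]
    - [0,0.137,0.007,0,0,0,1]
    - [0,0.16,0.007,0,0,0,1]
    - [0,0.183,0.007,0,0,0,1]

```text
time_s: 3.53
position: [0.6742, 0.0045, 0.0946]
tcp_rot: [[1.0, -0.029, 0.0], [-0.029, -1.0, -0.0], [0.0, 0.0, -1.0]]
force: [0.6, 1.5, 2.9]
opening: 0.008
grasp_force: 1.5
```

Call:
step_arm:
  steps:
    - [0,0.023,0,0,0,0,1]
    - [0,0.047,0,0,0,0,1]
    - [0,0.07,0,0,0,0,1]
    - [0,0.093,0,0,0,0,1]
    - [0,0.117,0,0,0,0,1]
    - [0,0.14,0,0,0,0,1]
    - [0,0.163,0,0,0,0,1]
    - [0,0.183,0,0,0,0,1]

```text
time_s: 4.2
position: [0.6726, -0.0503, 0.0945]
tcp_rot: [[1.0, -0.029, -0.0], [-0.029, -1.0, -0.0], [-0.0, 0.0, -1.0]]
force: [0.3, 2.5, 3.2]
opening: 0.003
grasp_force: 1.5
```

Call:
step_arm:
  steps:
    - [0,0,0,0,0,0,1]
    - [0,0,0,0,0,0,1]
    - [0,0,-0.05,0,0,0,1]
    - [0,0,-0.12,0,0,0,1]
    - [0,0,-0.25,0,0,0,1]
    - [0,0,-0.25,0,0,0,1]

```text
time_s: 4.7
position: [0.6766, -0.0502, 0.176]
tcp_rot: [[1.0, -0.028, 0.012], [-0.028, -1.0, -0.003], [0.012, 0.003, -1.0]]
force: [1.4, -0.3, 2.6]
opening: 0.004
grasp_force: 0.0
```

Call:
step_arm:
  steps:
    - [-0.537,0.332,0.12,0,0,0,1]
    - [-0.537,0.332,0.12,0,0,0,1]
    - [-0.537,0.332,0.12,0,0,0,1]
    - [-0.537,0.332,0.12,0,0,0,1]
    - [-0.537,0.332,0.12,0,0,0,1]
    - [-0.537,0.332,0.12,0,0,0,1]
    - [-0.537,0.332,0.12,0,0,0,1]

```text
time_s: 5.28
position: [0.5076, -0.1448, 0.1331]
tcp_rot: [[1.0, -0.031, -0.001], [-0.031, -1.0, 0.001], [-0.001, -0.0, -1.0]]
force: [-0.0, -1.1, 0.7]
opening: 0.005
grasp_force: 0.0
```

```bash
python3 w.py w2
```

```text
[ 0.50760342 -0.14478492  0.13312178] [[1.0, -0.031, -0.001], [-0.031, -1.0, 0.001], [-0.001, -0.0, -1.0]] [-0.02264582 -1.09354479  0.69136505] 5.2833
```

View pics/w2.png

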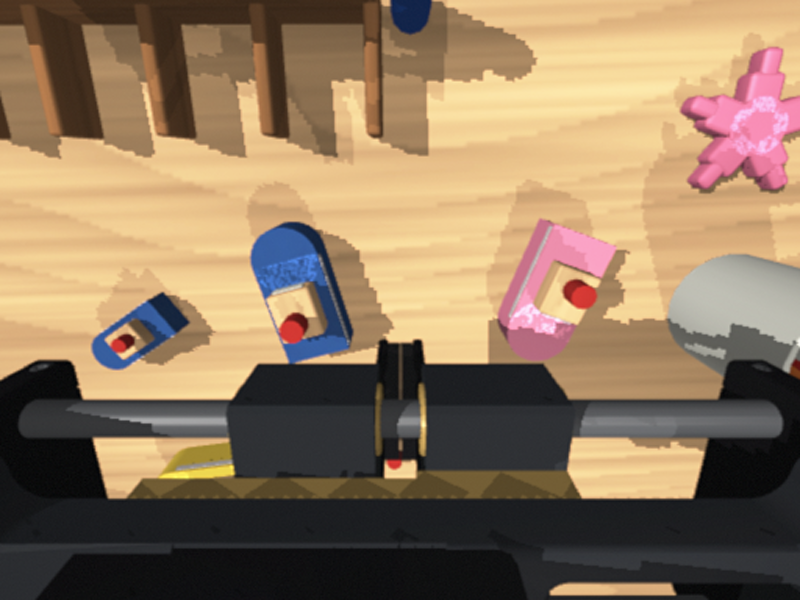

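The tug's bow is at (287,222) and its stern corners at (290,363) and (346,350). The pink boat's nearest edge is around (500,325).

```bash
cat >>h.py <<'E'
def back(n,uv,z):
    d=D[n];T=np.array(d["world_from_camera"]);f=192/np.tan(np.radians(d["vertical_fov"])/2)
    r=T[:3,:3]@np.array([(uv[0]-d["cx"])/f,(uv[1]-d["cy"])/f,1]);return T[:3,3]+r*(z-T[2,3])/r[2]
E
python3 - <<'E'
from h import *
import h
h.D["w"]=json.load(open("w2.json"))
S=lambda l:np.array(l)/1.5625
b=np.array([[42,0,28],[-42,20,28],[-42,-20,28],[22,20,28]])*1e-3
q,r=fit([.5,-.08,.2],[("w",b,S([(287,222),(290,363),(348,347),(251,262)]))])
print(q,np.degrees(q[2]),np.round(r.reshape(-1,2),1).tolist())
for n,uv,z in(("bow",(287,222),.028),("sL",(290,363),.028),("sR",(348,347),.028),("portsh",(251,262),.028),("pinkL",(500,325),.02),("decoyR",(188,322),.015),("funnel",(294,322),.058),("div cd end",(272,137),0),("cup",(668,310),0),("div bc",(165,137),0)):print(n,np.round(back("w",S(uv),z),4))
E
```

```text
[ 0.51778291 -0.08593298  0.15902823] 9.111646359847551 [[-2.6, 0.2], [-1.1, -2.7], [1.0, 0.6], [5.3, 0.1]]
bow [ 0.5594 -0.0817  0.028 ]
sL [ 0.4702 -0.0736  0.028 ]
sR [ 0.4801 -0.1113  0.028 ]
portsh [ 0.5366 -0.0578  0.028 ]
pinkL [ 0.4888 -0.2083  0.02  ]
decoyR [ 0.4952 -0.0065  0.015 ]
funnel [ 0.5094 -0.0876  0.058 ]
div cd end [ 0.6071 -0.0706  0.    ]
cup [ 0.4881 -0.3274  0.    ]
div bc [ 0.6092 -0.006   0.    ]
```

Call:
step_arm:
  steps:
    - [0.015,0,0.317,0,0,0,1]
    - [0.015,0,0.317,0,0,0,1]
    - [0.015,0,0.317,0,0,0,1]
    - [0.015,0,0.317,0,0,0,1]
    - [0.015,0,0.317,0,0,0,1]

```text
time_s: 5.75
position: [0.5141, -0.1439, 0.0384]
tcp_rot: [[1.0, -0.027, -0.0], [-0.027, -1.0, 0.0], [-0.0, -0.0, -1.0]]
force: [-0.2, 0.1, 0.5]
opening: 0.002
grasp_force: 0.0
```

Call:
step_arm:
  steps:
    - [0,-0.03,0,0,0,0,1]
    - [0,-0.05,0,0,0,0,1]
    - [0,-0.065,0,0,0,0,1]
    - [0,-0.08,0,0,0,0,1]
    - [0,-0.095,0,0,0,0,1]
    - [0,-0.11,0,0,0,0,1]
    - [0,-0.125,0,0,0,0,1]
    - [0,-0.14,0,0,0,0,1]

```text
time_s: 6.42
position: [0.5147, -0.1023, 0.0387]
tcp_rot: [[1.0, -0.028, 0.001], [-0.028, -1.0, -0.001], [0.001, 0.001, -1.0]]
force: [-0.1, -2.6, 0.8]
opening: 0.001
grasp_force: 0.8
```

Call:
step_arm:
  steps:
    - [0,-0.01,0,0,0,0,1]
    - [0,-0.02,0,0,0,0,1]
    - [0,-0.03,0,0,0,0,1]
    - [0,-0.04,0,0,0,0,1]
    - [0,-0.05,0,0,0,0,1]
    - [0,-0.06,0,0,0,0,1]
    - [0,-0.065,0,0,0,0,1]
    - [0,-0.065,0,0,0,0,1]

```text
time_s: 7.08
position: [0.5149, -0.0824, 0.0384]
tcp_rot: [[1.0, -0.029, -0.0], [-0.029, -1.0, 0.0], [-0.0, -0.0, -1.0]]
force: [0.3, -0.1, 0.6]
opening: 0.003
grasp_force: 0.1
```

Call:
step_arm:
  steps:
    - [0,0.06,0,0,0,0,1]
    - [0,0.1,0,0,0,0,1]
    - [0,0.1,-0.3,0,0,0,1]
    - [-0.1,0.1,-0.5,0,0,0,1]
    - [-0.2,0.1,-0.5,0,0,0,1]
    - [-0.3,-0.03,-0.5,0,0,0,1]
    - [-0.3,-0.03,-0.5,0,0,0,1]
    - [-0.3,-0.03,-0.5,0,0,0,1]

```text
time_s: 7.75
position: [0.4196, -0.0679, 0.1901]
tcp_rot: [[1.0, -0.028, -0.004], [-0.028, -1.0, 0.003], [-0.005, -0.003, -1.0]]
force: [-0.1, -1.2, 0.3]
opening: 0.001
grasp_force: 0.0
```

```bash
python3 w.py w3
```

```text
[ 0.41960056 -0.06790897  0.19013473] [[1.0, -0.028, -0.004], [-0.028, -1.0, 0.003], [-0.005, -0.003, -1.0]] [-0.06673555 -1.19409514  0.34509502] 7.75
```

View pics/w3.png

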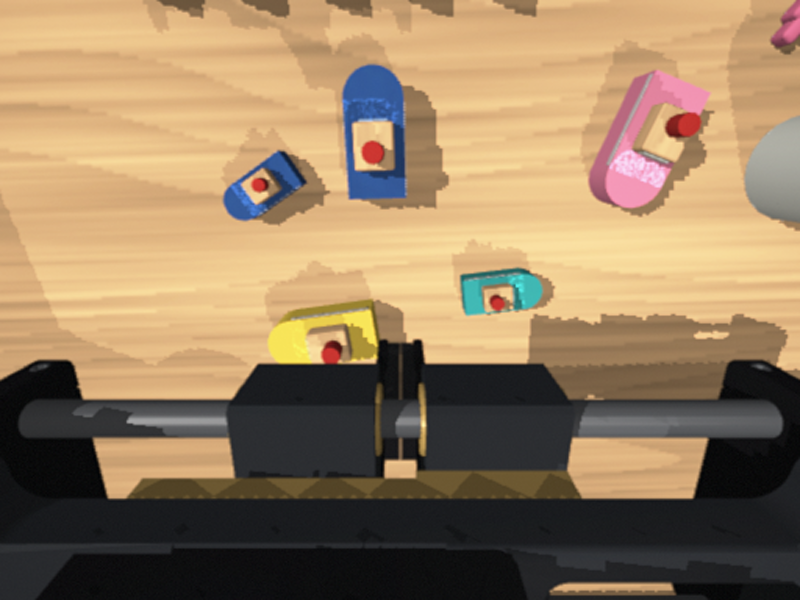

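The tug is now aligned with the rack: bow at (372,65), stern corners at (348,199) and (405,198). The yellow and turquoise boats lie behind it.

```bash
python3 - <<'E'
from h import *
import h
h.D["w"]=json.load(open("w3.json"))
S=lambda l:np.array(l)/1.5625
b=np.array([[42,0,28],[-42,20,28],[-42,-20,28],[22,20,28],[22,-20,28]])*1e-3
q,r=fit([.5,-.06,0],[("w",b,S([(372,65),(348,199),(405,198),(343,95),(404,95)]))])
print(q,np.degrees(q[2]),np.round(r.reshape(-1,2),1).tolist())
print(W(q,np.array([[-42,0,0],[42,0,0]])*1e-3))
for n,uv,z in(("turqTop",(485,270),.02),("turqL",(461,290),.02),("yelTopR",(377,300),.028),("yelR",(382,345),.028)):print(n,np.round(back("w",S(uv),z),4))
E
```

```text
[ 0.52055165 -0.05358109 -0.0133008 ] -0.762079714128222 [[0.2, -1.3], [-0.1, -0.5], [0.1, -0.5], [-0.2, 1.8], [0.0, 1.1]]
[[ 0.47855536 -0.05302247  0.        ]
 [ 0.56254793 -0.05413971  0.        ]]
turqTop [ 0.4223 -0.1318  0.02  ]
turqL [ 0.407 -0.114  0.02 ]
yelTopR [ 0.4034 -0.05    0.028 ]
yelR [ 0.3665 -0.0522  0.028 ]
```

Call:
step_arm:
  steps:
    - [0.1,-0.053,0.05,0,0,0,1]
    - [0.1,-0.053,0.15,0,0,0,1]
    - [0.1,-0.053,0.3,0,0,0,1]
    - [0.1,-0.053,0.4,0,0,0,1]
    - [0.1,-0.053,0.507,0,0,0,1]
    - [0.1,-0.053,0.507,0,0,0,1]
    - [0.1,-0.053,0.507,0,0,0,1]

```text
time_s: 8.38
position: [0.4551, -0.0563, 0.0342]
tcp_rot: [[1.0, -0.029, -0.005], [-0.029, -1.0, 0.002], [-0.005, -0.002, -1.0]]
force: [0.6, -0.1, 0.7]
opening: 0.01
grasp_force: 0.0
```

Call:
step_arm:
  steps:
    - [0.02,-0.012,0,0,0,0,1]
    - [0.04,-0.012,0,0,0,0,1]
    - [0.06,-0.014,0,0,0,0,1]
    - [0.08,-0.015,0,0,0,0,1]
    - [0.1,-0.016,0,0,0,0,1]
    - [0.12,-0.017,0,0,0,0,1]
    - [0.14,-0.018,0,0,0,0,1]
    - [0.16,-0.018,0,0,0,0,1]

```text
time_s: 9.05
position: [0.5044, -0.0521, 0.0367]
tcp_rot: [[1.0, -0.028, -0.0], [-0.028, -1.0, -0.0], [-0.0, 0.0, -1.0]]
force: [-1.5, -0.1, 1.5]
opening: 0.003
grasp_force: 1.0
```

Call:
step_arm:
  steps:
    - [0.02,-0.001,0,0,0,0,1]
    - [0.04,-0.002,0,0,0,0,1]
    - [0.06,-0.003,0,0,0,0,1]
    - [0.08,-0.004,0,0,0,0,1]
    - [0.1,-0.005,0,0,0,0,1]
    - [0.12,-0.006,0,0,0,0,1]
    - [0.14,-0.007,0,0,0,0,1]
    - [0.16,-0.008,0,0,0,0,1]

```text
time_s: 9.72
position: [0.5531, -0.0513, 0.0363]
tcp_rot: [[1.0, -0.029, 0.001], [-0.029, -1.0, -0.0], [0.001, 0.0, -1.0]]
force: [-0.4, -0.1, -0.8]
opening: 0.008
grasp_force: 0.3
```

Call:
step_arm:
  steps:
    - [0.01,0,0,0,0,0,1]
    - [0.02,0,0,0,0,0,1]
    - [0.03,0,0,0,0,0,1]
    - [0.04,0,0,0,0,0,1]
    - [0.05,0,0,0,0,0,1]
    - [0.055,0,0,0,0,0,1]
    - [0.06,0,0,0,0,0,1]
    - [0.06,0,0,0,0,0,1]

```text
time_s: 10.38
position: [0.5702, -0.0518, 0.0364]
tcp_rot: [[1.0, -0.029, 0.0], [-0.029, -1.0, -0.0], [0.0, 0.0, -1.0]]
force: [-0.8, 0.0, 0.1]
opening: 0.007
grasp_force: 0.4
```

Inch on until the wall is felt.

Call:
step_arm:
  steps:
    - [0.004,0,0,0,0,0,1]
    - [0.007,0,0,0,0,0,1]
    - [0.01,0,0,0,0,0,1]
    - [0.01,0,0,0,0,0,1]

```text
time_s: 10.72
position: [0.5712, -0.0516, 0.0363]
tcp_rot: [[1.0, -0.028, -0.004], [-0.028, -1.0, 0.001], [-0.004, -0.0, -1.0]]
force: [-5.8, -1.5, 3.8]
opening: 0.003
grasp_force: 2.4
```

Call:
step_arm:
  steps:
    - [0,0,0,0,0,0,1]
    - [0,0,0,0,0,0,1]
    - [-0.02,0,0,0,0,0,1]
    - [-0.12,0,0,0,0,0,1]
    - [-0.2,0,0,0,0,0,1]
    - [-0.2,0,-0.3,0,0,0,1]
    - [-0.2,0,-0.6,0,0,0,1]
    - [-0.2,0,-0.6,0,0,0,1]

```text
time_s: 11.38
position: [0.5127, -0.0501, 0.1618]
tcp_rot: [[1.0, -0.029, -0.0], [-0.029, -1.0, 0.001], [-0.0, -0.001, -1.0]]
force: [1.5, -0.5, -0.6]
opening: 0.004
grasp_force: 0.0
```

Call:
step_arm:
  steps:
    - [0,0,-0.1,0,0,0,1]
    - [0,0,-0.1,0,0,0,1]
    - [0,0,-0.1,0,0,0,1]
    - [0,0,-0.1,0,0,0,1]

```text
time_s: 11.72
position: [0.5128, -0.05, 0.1911]
tcp_rot: [[1.0, -0.029, 0.001], [-0.029, -1.0, -0.0], [0.001, -0.0, -1.0]]
force: [0.4, 0.3, -0.6]
opening: 0.004
grasp_force: 0.0
```

```bash
python3 w.py w4
```

```text
[ 0.51284271 -0.05000505  0.19106948] [[1.0, -0.029, 0.001], [-0.029, -1.0, -0.0], [0.001, -0.0, -1.0]] [ 0.41081966  0.29252812 -0.59589465] 11.7167
```

View pics/w4.png

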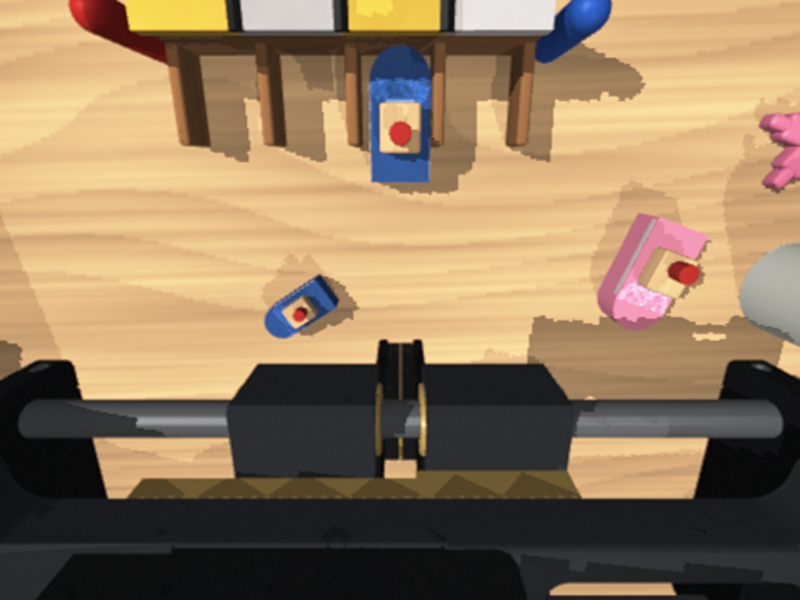

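The tug sits straight in the third gap from the red post, with its bow at (400,45) and stern at row 182. I'll check how far in it is, then hand in.

```bash
python3 - <<'E'
from h import *
import h
h.D["w"]=json.load(open("w4.json"))
S=lambda l:np.array(l)/1.5625
st=(back("w",S((371,182)),.028)+back("w",S((429,182)),.028))/2
fe=[back("w",S(u),.034) for u in((353,145),(438,145))]
print(st,fe,"stern out of gap",np.mean([f[0] for f in fe])-st[0])
if st[0]>.576:
    from rig import hand_in
    print(hand_in())
E
```

```text
[ 0.58268587 -0.05229218  0.028     ] [array([ 0.60753112, -0.02187855,  0.034     ]), array([ 0.60589009, -0.078133  ,  0.034     ])] stern out of gap 0.024024736930254753
the job is handed in; nothing more can be done
None
```

I counted three gaps by touch from the red post and pushed the large blue tug bow first into the third one, up to the back wall. Its stern stands 24 mm out, as expected, the hand is clear, and the job is handed in; no verdict came back.

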